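Line up the rubber stamps by size on the stamp rack

ROBOT

A 6-joint arm with a two-finger parallel gripper is mounted at the origin on the work surface. World frame = base frame: x ahead of the robot, y to its left, z up, the work surface at z = 0. Lengths are in m, angles in rad, forces in N, time in s.
With the tool pointing down it reaches from about 0.35 to 0.775 m from the base axis. Payload 7.3 kg.
Tool frame: the origin (TCP) lies at the very end of the fingers, on their centre line; the grasp point (between the pads) lies behind it (arm.grip_depth is the z of the grasp point in the tool frame, in m); z points along the fingers, y is the line along which they close (so a half turn about z gives the same grasp; the last joint's range is limited). The gripper opens to 92 mm and grips with 3 to 60 N. Pads are 19 mm wide; open, the fingers measure 130 mm over their backs; the gripper's body (75 mm by 190 mm) begins 47 mm behind the grasp point.
Start: joints at [0.956, 0.342, 1.524, -0, 1.275, -0.146], TCP at [0.237, 0.468, 0.227] pointing down, gripper open.
Joint ranges: [-2.53, 2.53], [-0.77, 2.02], [0.04, 2.7], [-1, 4.14], [0.28, 2.66], [-3.11, 3.11]. Speed limits (rad/s): [2.57, 2.57, 3.14, 3.14, 3.14, 3.14].

INTERFACE

Orientations are given as a unit quaternion [w, x, y, z].
In Python, from plant import arm, optics gives the robot as it stands.
- The arm moves only by the shell command python3 -m handwheel 'ROWS' [FORCE]. ROWS is a JSON object of lists of equal length, an entry for each row: "dp": the shift along the tool's x, y, z in units of 20 cm (1.0 is 20 cm), a list of three; "turn": the turn, a rotation vector about the tool's x, y, z in units of 180 degrees (1.0 is 180 degrees), a list of three; "fingers": the opening, from 0 (shut) to 1 (fully open). A call has 1 to 8 rows; each row is the pose to reach, as a shift and turn from the pose commanded when the call began, along the tool's axes at that moment, turning the shorter way round; what a row does not reach only later rows make up. A row lasts 1/10 s, in which the tool goes at most 50 mm and 8.59 degrees, less where a joint would pass 70% of its speed; a pose out of reach is approached as far as the arm can. A call with a number of a shift or a turn outside -1 to 1 is refused whole. A call with a gripper value outside its range is refused whole. The fingers move at their own pace and stop on an object; FORCE is the grip in N (left out, the last holds). Time passes only in rows, so rows that repeat a pose let the fingers close. It gives the time, the measured TCP pose, the force, the opening and the grip force at its end, in the units of the state.
- arm.read_state(): the state, without advancing time (a new reading comes with each control period).
- optics.read_camera(name): name is "scene" or "top" or "wrist"; returns the picture (420x560x3 uint8, red, green, blue); there is no depth.
- optics.camera_info(name): a dict with "K" (3x3 intrinsics, pixels), "extrinsics" (4x4, takes a point from world to camera coordinates); the wrist camera has in their place "mount" (4x4, takes a point from camera to tool coordinates, whose origin is the TCP and whose axes are the flange's). Camera axes: x right, y down, z forward; pixel columns grow to the right and rows downward; lengths in m; the calibration is good to about 2 mm. A picture is of the moment at which its call begins: read the wrist's pose just before it. camera_info takes no time and is no camera call.
- arm.close_job(): hands the job in; it is judged then, once.
Trained networks look in the newest picture that a camera, given by its name, has taken for a name from the list of things; names that differ only in an ending like _2 or _b are one class to them, and where a whole thing is asked for, a point or a joint stands for the part that bears it (a point fixed in the world has none). Each returns a list of dicts, best first, with "confidence" (0 to 1); they miss things now and then, are a little off and sometimes report something else, mostly with a low value. They report only what shows in the picture. A call takes as long as a camera call. They do not tell look-alikes from the thing itself.
- optics.silhouettes(label, camera): "mask" (420x560 bool, what is visible of it) and "box" ([left, top, right, bottom] in pixels, round what is visible of it).
- optics.spot_point(label, camera): "position" ([column, row] in pixels: a listed point, or the origin of a listed thing).
The state is a dict: "t": time; "qpos": joint angles; "qd": joint speeds; "joint_efforts": joint torques, N m; "tcp_pos": TCP position; "tool_rot": TCP orientation; "wrist_force": force on the tool from outside, world axes, zero at the start; "wrist_torque": the same for the moment, N m; "grip_width": finger opening in m; "finger_force": force on a finger pad.
Only numpy, scipy, OpenCV 4.12 (cv2) and the standard library are available. Lean on these libraries where they do the work, as an engineer would, in place of code of your own. Each camera call takes 0.05 s, during which the arm holds its last target. There are 200 camera calls.

TASK

Put the four rubber stamps away on the stamp rack in order of size: the biggest on the pad next to the red ink-pad tin, then the next smaller one, and so on down to the smallest on the pad next to the clip jar. Each stamp must be left standing upright in the middle of its own pad; do not push the ink tin or the clip jar away from their places.

Things in the scene. Friction and masses are not known exactly. Their poses are not given: they have to be found in the camera images.
- stamp_xl_mid (a point): the biggest of four loose wooden rubber stamps, standing upright: round dark foot 52 mm across and 13 mm thick, with a turned round wooden handle rising from its centre, 112 mm tall overall. The handle is 24 mm across from about 32 mm to 6 mm below its top and narrows to 17 mm just above the foot; best gripped about 20 mm below the top. The point is on the axis half-way up, 56 mm above the underside; z points up along the handle.
- stamp_l_mid (a point): the second biggest of four loose wooden rubber stamps, standing upright: round dark foot 44 mm across and 13 mm thick, with a turned round wooden handle rising from its centre, 96 mm tall overall. The handle is 24 mm across from about 32 mm to 6 mm below its top and narrows to 17 mm just above the foot; best gripped about 20 mm below the top. The point is on the axis half-way up, 48 mm above the underside; z points up along the handle.
- stamp_m_mid (a point): the third biggest of four loose wooden rubber stamps, standing upright: round dark foot 36 mm across and 13 mm thick, with a turned round wooden handle rising from its centre, 80 mm tall overall. The handle is 24 mm across from about 32 mm to 6 mm below its top and narrows to 17 mm just above the foot; best gripped about 20 mm below the top. The point is on the axis half-way up, 40 mm above the underside; z points up along the handle.
- stamp_s_mid (a point): the smallest of four loose wooden rubber stamps, standing upright: round dark foot 28 mm across and 13 mm thick, with a turned round wooden handle rising from its centre, 64 mm tall overall. The handle is 24 mm across from about 32 mm to 6 mm below its top and narrows to 17 mm just above the foot; best gripped about 20 mm below the top. The point is on the axis half-way up, 32 mm above the underside; z points up along the handle.
- pad_a: one of four identical flat black square pads, 58 by 58 mm, in a row 68 mm apart (centre to centre) on a fixed low wooden rack (strip 72 by 284 mm); this one is at one end (the left, +y end). The origin is the centre of its underside; its top is 4 mm above that and 16 mm above the desk. Its y axis runs along the row, x across it; pads and rack are fixed.
- pad_b: one of four identical flat black square pads, 58 by 58 mm, in a row 68 mm apart (centre to centre) on a fixed low wooden rack (strip 72 by 284 mm); this one is second from the left (+y) end. The origin is the centre of its underside; its top is 4 mm above that and 16 mm above the desk. Its y axis runs along the row, x across it; pads and rack are fixed.
- pad_c: one of four identical flat black square pads, 58 by 58 mm, in a row 68 mm apart (centre to centre) on a fixed low wooden rack (strip 72 by 284 mm); this one is third from the left (+y) end. The origin is the centre of its underside; its top is 4 mm above that and 16 mm above the desk. Its y axis runs along the row, x across it; pads and rack are fixed.
- pad_d: one of four identical flat black square pads, 58 by 58 mm, in a row 68 mm apart (centre to centre) on a fixed low wooden rack (strip 72 by 284 mm); this one is at the other end (the right, -y end). The origin is the centre of its underside; its top is 4 mm above that and 16 mm above the desk. Its y axis runs along the row, x across it; pads and rack are fixed.
- ink_tin: round open steel ink-pad tin with a red pad, 80 mm across, 18 mm tall, loose on the desk just beyond one end of the row of pads (either end, about 90 mm from the centre of the end pad); origin at the centre of its underside.
- clip_jar: round open-topped clear jar part-filled with metal paper clips, 65 mm across, 54 mm tall, loose on the desk just beyond the other end of the row, about 90 mm from the centre of the end pad; origin at the centre of its underside.
Things that resemble listed ones, but are neither listed nor needed, are in the scene too. What is shaped like the part that bears stamp_s_mid but blue or turquoise is not meant.

How it is judged:
By the outcome, as a careful person would: the job done as asked, in the order asked, and still so for the second after the job is handed in, with the robot touching nothing.
It also fails if it takes over 93 s, if anything falls off the work surface, if the arm or the gripper's body presses on something with over 40 N, if the wrist force passes 120 N, or if a joint passes its speed limit or range.

## Working session

There is one attempt and no reset: what is moved stays moved. The work goes in short steps, Python scripts to look and compute and a shell command to move; the robot and the scene stay as the last step left them, time stands still between calls to the robot, and variables do not carry over. Pictures are saved under pics/ and viewed, at most 14 in all, crops included, and the job is handed in when it is done.

```bash
ls; mkdir -p pics; python3 - <<'E'
from plant import arm, optics
import cv2
print(arm.read_state(), arm.grip_depth)
for c in("scene","top"):
    im=optics.read_camera(c); cv2.imwrite(f"pics/{c}0.png",im[:,:,::-1])
    print(c,optics.camera_info(c))
    for l in ["stamp_xl_mid","stamp_l_mid","stamp_m_mid","stamp_s_mid","pad_a","ink_tin","clip_jar"]:
        print(l,[(round(d["confidence"],2),[round(float(v)) for v in d["position"]]) for d in optics.spot_point(l,c)])
print(optics.camera_info("wrist"))
E
```

```text
pics
{'t': 0.0, 'qpos': array([ 9.55999951e-01,  3.42710892e-01,  1.52500557e+00, -7.73537459e-06,
        1.27539580e+00, -1.45987266e-01]), 'qd': array([-0.0016926 ,  0.00074717, -0.00162665,  0.00103735, -0.00098422,
       -0.00032911]), 'joint_efforts': array([-8.49002863e-04, -4.31245351e+01, -2.44217974e+01,  7.17921113e-02,
        5.61052572e-02, -1.39271883e-04]), 'tcp_pos': array([0.23694983, 0.46803651, 0.2260551 ]), 'tool_rot': array([-2.78668467e-04,  2.32262700e-01,  9.72652796e-01, -7.06866211e-04]), 'wrist_force': array([-0.32399699,  0.14650485,  0.02620559]), 'wrist_torque': array([-0.00472337, -0.03354353, -0.01775535]), 'finger_force': 0.0, 'grip_width': 0.09190210390609367} -0.0188
scene {'K': array([[416.37838309,   0.        , 282.85805557],
       [  0.        , 416.37838309, 212.63379697],
       [  0.        ,   0.        ,   1.        ]]), 'extrinsics': array([[ 0.72868889,  0.68462647, -0.01729461, -0.39758909],
       [ 0.37172944, -0.41661096, -0.82960986, -0.16274565],
       [-0.575178  ,  0.59809857, -0.5580756 ,  1.10307965],
       [ 0.        ,  0
[... 971 characters left out ...]
]), (0.55, [256, 271])]
pad_a [(0.86, [345, 176]), (0.85, [322, 173]), (0.67, [293, 165]), (0.57, [269, 165]), (0.57, [240, 242])]
ink_tin [(0.7, [380, 182])]
clip_jar [(0.78, [233, 161])]
{'K': array([[334.24050263,   0.        , 278.67872676],
       [  0.        , 334.24050263, 212.72194331],
       [  0.        ,   0.        ,   1.        ]]), 'mount': array([[-8.51511762e-04, -9.61462930e-01, -2.74933280e-01,
         7.44880709e-02],
       [ 9.99999496e-01, -6.72627631e-04, -7.44925459e-04,
         9.98319341e-04],
       [ 5.31290494e-04, -2.74933775e-01,  9.61463019e-01,
        -1.57048508e-01],
       [ 0.00000000e+00,  0.00000000e+00,  0.00000000e+00,
         1.00000000e+00]])}
```

View pics/scene0.png

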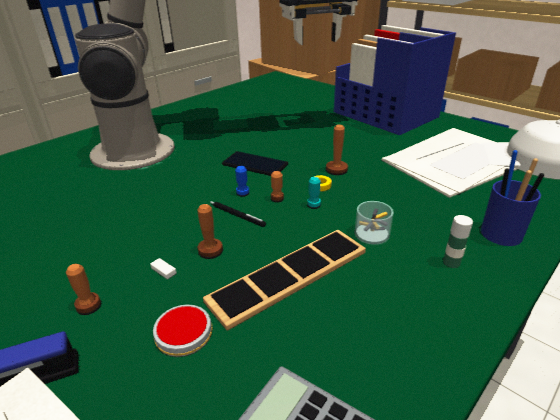

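View pics/top0.png

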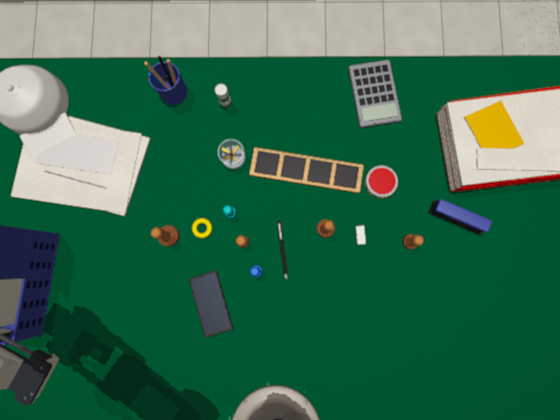

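The scene picture shows the XL stamp at (336,146), L at (207,228), M at (82,288) and the brown S at (277,188). The blue and turquoise ones are decoys. In the top picture the red tin is at the right (-y) end (380,182) and the jar at the +y end (233,161). So XL→pad_d, L→pad_c, M→pad_b, S→pad_a.

```bash
cat > h.py <<'E'
import numpy as np, cv2
from scipy.spatial.transform import Rotation as R
from plant import arm, optics
def rot(q): return R.from_quat(np.r_[q[1:],q[0]]).as_matrix()
def ray(cam,px,st=None):
    i=optics.camera_info(cam); K=i["K"]
    d=np.linalg.inv(K)@[px[0],px[1],1]
    if cam=="wrist":
        M=i["mount"]; Rt=rot(st["tool_rot"])
        return Rt@M[:3,3]+st["tcp_pos"], Rt@M[:3,:3]@d
    E=i["extrinsics"]; return -E[:3,:3].T@E[:3,3], E[:3,:3].T@d
def at(cam,px,z,st=None):
    o,d=ray(cam,px,st); return (o+d*(z-o[2])/d[2])[:2]
def go(x,y,z,yaw):
    """relative dp/turn to a tool-down pose whose y axis lies at heading yaw (deg, mod 180)"""
    st=arm.read_state(); A=rot(st["tool_rot"]); dp=A.T@(np.array([x,y,z])-st["tcp_pos"])/.2
    best=None
    for k in (0,180):
        a=np.radians(yaw+k); yv=np.array([np.cos(a),np.sin(a),0]); zv=np.array([0,0,-1.])
        B=np.c_[np.cross(yv,zv),yv,zv]; v=R.from_matrix(A.T@B).as_rotvec()/np.pi
        if best is None or np.linalg.norm(v)<np.linalg.norm(best): best=v
    print("dp",dp.round(4),"turn",best.round(4),"rows",np.linalg.norm(dp)*4,np.linalg.norm(best)*180/8.59)
E
python3 - <<'E'
from h import *
P={"xl":((336,146),(162,236),.056),"l":((207,228),(329,225),.048),"m":((82,288),(415,240),.04),"s":((277,188),(242,241),.032)}
for k,(a,b,z) in P.items(): print(k,at("scene",a,z).round(4),at("top",b,z).round(4))
for a,b in zip([(334,246),(304,264),(273,278),(237,297)],[(269,165),(293,165),(322,173),(345,176)]): print("pad",at("scene",a,.012).round(4),at("top",b,.012).round(4))
print("tin",at("scene",(180,333),0),at("top",(380,182),0)); print("jar",at("scene",(372,237),0),at("top",(233,161),0))
im=optics.read_camera("top"); hsv=cv2.cvtColor(im,cv2.COLOR_RGB2HSV)
m=cv2.inRange(hsv,(8,80,120),(25,255,255)); m[:140]=0;m[200:]=0;m[:,:245]=0;m[:,370:]=0
pts=cv2.findNonZero(m); box=cv2.boxPoints(cv2.minAreaRect(pts)); w=np.array([at("top",p,.012) for p in box]); print(box,w.round(4),w.mean(0),np.linalg.norm(np.diff(w,axis=0),axis=1))
print(arm.read_state()["tool_rot"], rot(arm.read_state()["tool_rot"]).round(3))
E
```

```text
xl [0.4554 0.2795] [0.4611 0.2696]
l [ 0.48   -0.1224] [ 0.4871 -0.1318]
m [ 0.4521 -0.3361] [ 0.4508 -0.3404]
s [0.4573 0.077 ] [0.4499 0.0802]
pad [0.6488 0.0227] [0.6448 0.0155]
pad [ 0.641  -0.0494] [ 0.6446 -0.0458]
pad [ 0.6262 -0.1087] [ 0.6234 -0.1197]
pad [ 0.6149 -0.176 ] [ 0.6154 -0.1781]
tin [ 0.59805911 -0.27118541] [ 0.60195575 -0.26920363]
jar [0.67622179 0.10370722] [0.65856635 0.10934762]
[[248.39655 174.7414 ]
 [252.95032 146.50812]
 [363.9655  164.41379]
 [359.41174 192.64706]] [[ 0.6196  0.068 ]
 [ 0.6936  0.057 ]
 [ 0.6455 -0.2271]
 [ 0.5724 -0.2136]] [ 0.63274951 -0.07894364] [0.07487866 0.28816003 0.07433644]
[1.24628957e-05 2.32261460e-01 9.72653388e-01 3.57861338e-05] [[-0.892  0.452  0.   ]
 [ 0.452  0.892  0.   ]
 [-0.     0.    -1.   ]]
```

```bash
python3 -c "
from h import *
go(.458,.275,.20,-9.5)"
```

```text
dp [-1.4218 -0.3637  0.1337] turn [ 0.     -0.      0.4036] rows 5.8947432285176165 8.4562863871433
```

```bash
python3 -m handwheel '{"dp":[[-1,-0.26,0.13],[-1,-0.26,0.13],[-1,-0.26,0.13],[-1,-0.26,0.13],[-1,-0.26,0.13],[-1,-0.26,0.13],[-1,-0.26,0.13]],"turn":[[0,0,0.4],[0,0,0.4],[0,0,0.4],[0,0,0.4],[0,0,0.4],[0,0,0.4],[0,0,0.4]],"fingers":[1,1,1,1,1,1,1]}' 30; python3 -c "
from h import *
go(.458,.275,.20,-9.5)"
```

```text
t: 1.55
tcp_pos: [0.3927, 0.331, 0.2006]
tool_rot: [-0.0, 0.691, 0.723, -0.0]
wrist_force: [0.7, -0.1, -0.5]
grip_width: 0.0917
finger_force: 0.0
dp [-0.294   0.3138  0.003 ] turn [-0.0001  0.      0.0668] rows 1.719929915080531 1.3998346729789068
```

```bash
python3 -m handwheel '{"dp":[[-0.29,0.31,0],[-0.29,0.31,0],[-0.29,0.31,0],[-0.29,0.31,0]],"turn":[[0,0,0.066],[0,0,0.066],[0,0,0.066],[0,0,0.066]],"fingers":[1,1,1,1]}'; cat > look.py <<'E'
import sys
from h import *
st=arm.read_state(); im=optics.read_camera("wrist"); cv2.imwrite(f"pics/{sys.argv[1]}.png",im[:,:,::-1])
for a in sys.argv[2:]:
    l,z=a.split(":")
    for d in optics.spot_point(l,"wrist"): print(l,round(d["confidence"],2),d["position"],at("wrist",d["position"],float(z),st).round(4))
    for d in optics.silhouettes(l,"wrist")[:3]: print("  box",round(d["confidence"],2),d["box"])
print(st["tcp_pos"].round(4),st["t"])
E
python3 look.py w1 stamp_xl_mid:.056
```

```text
t: 1.95
tcp_pos: [0.4572, 0.2765, 0.2005]
tool_rot: [-0.0, 0.76, 0.65, -0.0]
wrist_force: [-0.1, 0.3, -0.1]
grip_width: 0.092
finger_force: 0.0
stamp_xl_mid 0.56 [293.9, 204.1] [0.4705 0.2715]
  box 0.65 [266.2, 167.5, 311.4, 236.8]
[0.4572 0.2765 0.2005] 1.95
```

View pics/w1.png

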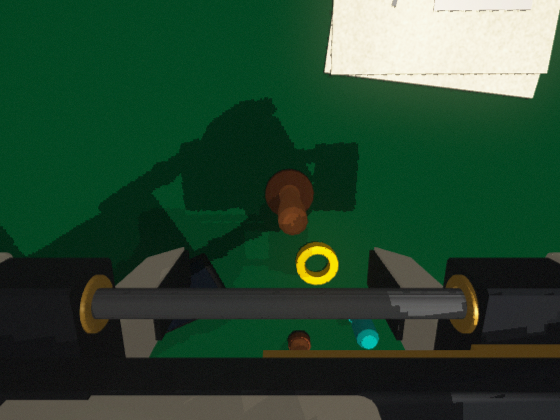

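The wrist picture shows the XL stamp, with its foot centred near (289,192) and its top near (292,220). The yellow ring and the turquoise decoy are clear of it.

```bash
python3 -c "
from h import *
st=arm.read_state()
for p,z in (((289.5,191),.013),((292.5,220),.108),((290,204),.056)): print(at('wrist',p,z,st))
go(.469,.271,.073,-9.5)"
```

```text
[0.46718161 0.27608162]
[0.466374   0.27372151]
[0.46595251 0.27323441]
dp [-0.023   0.0686  0.6386] turn [-0.0001 -0.      0.0038] rows 2.570918592811863 0.08038486988561908
```

```bash
python3 -m handwheel '{"dp":[[-0.003,0.05,0.2],[-0.003,0.05,0.45],[-0.003,0.05,0.638],[-0.003,0.05,0.638],[-0.003,0.05,0.638],[-0.003,0.05,0.638],[-0.003,0.05,0.638],[-0.003,0.05,0.638]],"turn":[[0,0,0],[0,0,0],[0,0,0],[0,0,0],[0,0,0],[0,0,0],[0,0,0],[0,0,0]],"fingers":[1,1,1,1,0,0,0,0]}' 30
```

```text
t: 2.9
tcp_pos: [0.4677, 0.2753, 0.0748]
tool_rot: [0.0, 0.76, 0.65, 0.002]
wrist_force: [0.0, 0.4, 0.4]
grip_width: 0.064
finger_force: 0.0
```

```bash
python3 -m handwheel '{"dp":[[0,0,0],[0,0,0],[0,0,0],[0,0,0],[0,0,0],[0,0,0],[0,0,0],[0,0,0]],"turn":[[0,0,0],[0,0,0],[0,0,0],[0,0,0],[0,0,0],[0,0,0],[0,0,0],[0,0,0]],"fingers":[0,0,0,0,0,0,0,0]}' 30;  python3 -c "
from h import *
go(.6159,-.1795,.22,-9.5)"
```

```text
t: 3.7
tcp_pos: [0.4668, 0.2748, 0.073]
tool_rot: [-0.0, 0.76, 0.65, -0.0]
wrist_force: [-0.2, 0.3, -2.0]
grip_width: 0.0235
finger_force: 30.0
dp [-2.1288  1.0879 -0.735 ] turn [-0.0001  0.      0.0033] rows 10.00435748638454 0.07005963164651866
```

```bash
python3 -m handwheel '{"dp":[[0,0,-0.25],[0,0,-0.5],[-0.2,0.1,-0.65],[-0.4,0.2,-0.735],[-0.6,0.3,-0.735],[-0.8,0.4,-0.735],[-1,0.5,-0.735],[-1,0.5,-0.735]],"turn":[[0,0,0],[0,0,0],[0,0,0],[0,0,0],[0,0,0],[0,0,0],[0,0,0],[0,0,0]],"fingers":[0,0,0,0,0,0,0,0]}' >/dev/null;python3 -m handwheel '{"dp":[[-0.2,0.1,0],[-0.4,0.25,0],[-0.6,0.35,0],[-0.7,0.4,0],[-0.7,0.4,0],[-0.7,0.4,0],[-0.7,0.4,0]],"turn":[[0,0,0.003],[0,0,0.003],[0,0,0.003],[0,0,0.003],[0,0,0.003],[0,0,0.003],[0,0,0.003]],"fingers":[0,0,0,0,0,0,0]}'; python3 look.py w2 pad_a:.012
```

```text
t: 5.2
tcp_pos: [0.5917, -0.0874, 0.2201]
tool_rot: [-0.0, 0.762, 0.647, 0.0]
wrist_force: [-0.2, 0.3, -1.6]
grip_width: 0.0231
finger_force: 30.0
pad_a 0.93 [323.9, 74.9] [0.6557 0.0199]
pad_a 0.62 [315.0, 256.1] [ 0.6201 -0.1758]
pad_a 0.59 [315.8, 203.3] [ 0.6296 -0.1122]
  box 0.98 [298.4, 233.4, 340.3, 267.4]
  box 0.97 [291.6, 41.0, 352.6, 104.2]
  box 0.93 [290.3, 176.1, 346.8, 226.5]
[ 0.5917 -0.0874  0.2201] 5.2
```

View pics/w2.png

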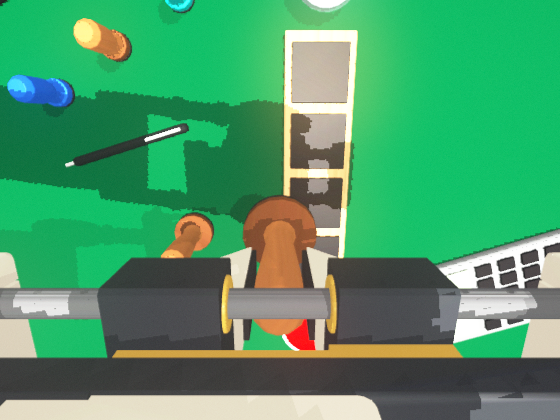

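The wrist picture shows the rack strip with pad_a near (321,72), pad_b near (318,141) and pad_c partly hidden near (316,203). The XL stamp hangs straight in the grip.

```bash
python3 -c "
from h import *
st=arm.read_state()
for p in ((321,72.5),(318.5,141.5),(287,32),(357,32),(283,190),(347,190)): print(p,at('wrist',p,.016,st).round(4))
import math
print('foot',at('wrist',(279.5,229),.22-.0188-.092+.02+.013,st))
go(.6170,-.179,.16,-9.5)"
```

```text
(321, 72.5) [0.6529 0.022 ]
(318.5, 141.5) [ 0.6415 -0.0449]
(287, 32) [0.6249 0.0638]
(357, 32) [0.6922 0.0526]
(283, 190) [ 0.596  -0.0906]
(347, 190) [ 0.6657 -0.1021]
foot [ 0.59164139 -0.09234424]
dp [-0.4307  0.1979  0.3017] turn [ 0.     -0.0001  0.0009] rows 2.247519701755709 0.018429092044415757
```

```bash
python3 -c "
from h import *
st=arm.read_state()
im=optics.read_camera('wrist')
for d in optics.silhouettes('stamp_xl_mid','wrist'): print(d['confidence'],d['box'],[(r,np.flatnonzero(d['mask'][r])[[0,-1]]) for r in range(190,260,6) if d['mask'][r].any()])
i=optics.camera_info('wrist');M=i['mount'];K=i['K']
# predicted circles of foot underside/top, in tool frame, grip 92mm above underside
for h in (0,.013):
    t=np.linspace(0,2*np.pi,100); z=-.0188+.092-h
    P=np.c_[.026*np.cos(t),.026*np.sin(t),0*t+z,1+0*t]@np.linalg.inv(M).T
    u=P[:,:3]@K.T; u=u[:,:2]/u[:,2:]; print(h,u.min(0),u.max(0))
cv2.imwrite('pics/c1.png',cv2.resize(im[180:340,220:340,::-1],None,fx=4,fy=4)[:600])
"
```

```text
0.62 [242.2, 193.0, 315.0, 335.7] [(196, array([273, 290])), (202, array([257, 301])), (208, array([251, 307])), (214, array([247, 311])), (220, array([246, 313])), (226, array([244, 315])), (232, array([243, 316])), (238, array([243, 314])), (244, array([245, 314])), (250, array([254, 302])), (256, array([256, 301]))]
0.31 [279.8, 322.5, 315.7, 349.9] []
0 [242.92791335 189.79763756] [314.73472594 258.11092162]
0.013 [240.95785138 193.90390698] [316.67781167 265.57280718]
```

View pics/c1.png

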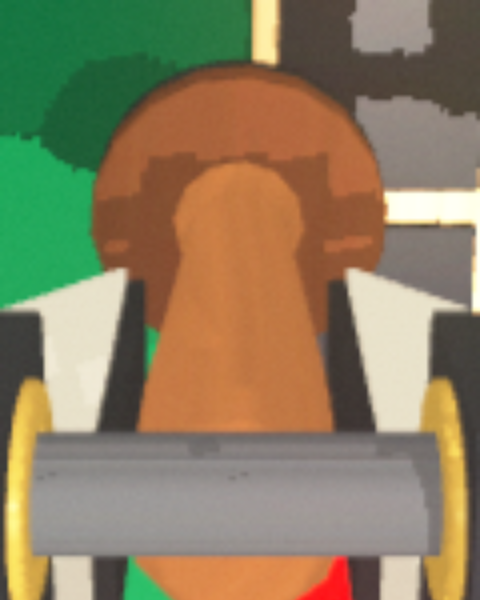

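```bash
python3 -m handwheel '{"dp":[[-0.2,0.1,0],[-0.42,0.2,0.1],[-0.42,0.2,0.3],[-0.42,0.2,0.4],[-0.42,0.2,0.5],[-0.42,0.2,0.5],[-0.42,0.2,0.5],[-0.42,0.2,0.5]],"turn":[[0,0,0.002],[0,0,0.002],[0,0,0.002],[0,0,0.002],[0,0,0.002],[0,0,0.002],[0,0,0.002],[0,0,0.002]],"fingers":[0,0,0,0,0,0,0,0]}';  python3 look.py w3 pad_a:.012; python3 -c "
from h import *
go(.6171,-.1778,.0895,-9.8)"
```

```text
t: 6.25
tcp_pos: [0.6186, -0.1784, 0.1218]
tool_rot: [0.001, 0.765, 0.644, 0.001]
wrist_force: [-0.5, -0.7, -1.5]
grip_width: 0.023
finger_force: 30.0
pad_a 0.73 [275.7, 125.5] [ 0.6282 -0.1103]
  box 0.6 [243.2, 174.0, 315.2, 222.0]
  box 0.59 [229.8, 2.0, 320.0, 73.5]
  box 0.56 [238.1, 84.0, 314.9, 167.3]
[ 0.6186 -0.1784  0.1218] 6.25
dp [ 0.0021 -0.0071  0.16  ] turn [0.0007 0.0001 0.0001] rows 0.6405242037842621 0.015607556111966757
```

View pics/w3.png

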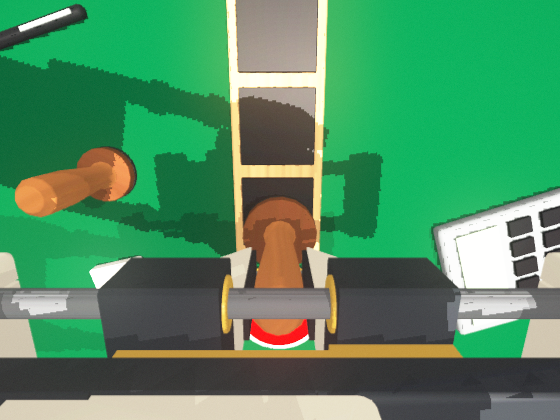

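The rack runs straight up the picture: pad_c spans rows 88–164 (centre col 278), pad_d starts at row 178, and the foot is centred at col 279.5.

```bash
python3 -c "
from h import *
st=arm.read_state(); u=np.array([.17,.985])
for r,o in ((73,-63),(88,-5+0),(164,0),(178,0)):
  p=at('wrist',(278.5,r),.016,st); print(r,p,'proj',p@u)
for r in (73-0,): pass
d=np.array([.6168,-.1798]); print('d expected edges', d@u+.029, d@u+.039, d@u+.097, d@u+.107)"
```

```text
73 [ 0.63642244 -0.07400556] proj 0.035296335475782106
88 [ 0.63466495 -0.08413675] proj 0.025018347467543278
164 [ 0.62509074 -0.13932821] proj -0.030972858208811016
178 [ 0.62319436 -0.15026005] proj -0.042063111720859636
d expected edges -0.04324699999999998 -0.03324699999999998 0.024753000000000025 0.03475300000000002
```

```bash
python3 -m handwheel '{"dp":[[0.008,0,0.06],[0.008,0,0.11],[0.008,0,0.14],[0.008,0,0.158],[0.008,0,0.158],[0.008,0,0.158],[0.008,0,0.158],[0.008,0,0.158]],"turn":[[0,0,0],[0,0,0],[0,0,0],[0,0,0],[0,0,0],[0,0,0],[0,0,0],[0,0,0]],"fingers":[0,0,0,0,0,0,0,0]}'
```

```text
t: 7.2
tcp_pos: [0.6179, -0.1766, 0.0889]
tool_rot: [-0.0, 0.765, 0.644, 0.0]
wrist_force: [-1.9, 1.9, 5.9]
grip_width: 0.0233
finger_force: 30.0
```

```bash
python3 -m handwheel '{"dp":[[0,0,0],[0,0,0],[0,0,0],[0,0,0],[0,0,0],[0,0,0],[0,0,-0.1],[0,0,-0.3]],"turn":[[0,0,0],[0,0,0],[0,0,0],[0,0,0],[0,0,0],[0,0,0],[0,0,0],[0,0,0]],"fingers":[0.6,0.6,0.6,0.6,0.6,0.6,0.6,0.6]}';python3 -c "
from h import *
go(.485,-.137,.20,-9.8)"
```

```text
t: 8.0
tcp_pos: [0.6161, -0.176, 0.1457]
tool_rot: [-0.003, 0.765, 0.644, -0.002]
wrist_force: [1.0, 0.3, 0.5]
grip_width: 0.0551
finger_force: 0.0
dp [ 0.0812 -0.6811 -0.2664] turn [-0.0023 -0.0006 -0.    ] rows 2.943353280582888 0.05048800972560776
```

```bash
python3 -m handwheel '{"dp":[[0,0,-0.2],[0.04,-0.2,-0.27],[0.08,-0.45,-0.27],[0.08,-0.68,-0.27],[0.08,-0.68,-0.27],[0.08,-0.68,-0.27]],"turn":[[0,0,0],[0,0,0],[0,0,0],[0,0,0],[0,0,0],[0,0,0]],"fingers":[1,1,1,1,1,1]}'; python3 look.py w4 stamp_l_mid:.048 stamp_xl_mid:.072
```

```text
t: 8.6
tcp_pos: [0.4866, -0.1379, 0.2033]
tool_rot: [0.001, 0.765, 0.644, 0.0]
wrist_force: [1.0, -0.3, 0.3]
grip_width: 0.0912
finger_force: 0.0
stamp_l_mid 0.95 [277.9, 183.4] [ 0.4884 -0.1235]
  box 0.86 [258.3, 153.9, 291.6, 208.6]
stamp_xl_mid 0.63 [428.6, 225.4] [ 0.6173 -0.1805]
  box 0.9 [382.4, 184.5, 469.4, 259.6]
[ 0.4866 -0.1379  0.2033] 8.6
```

View pics/w4.png

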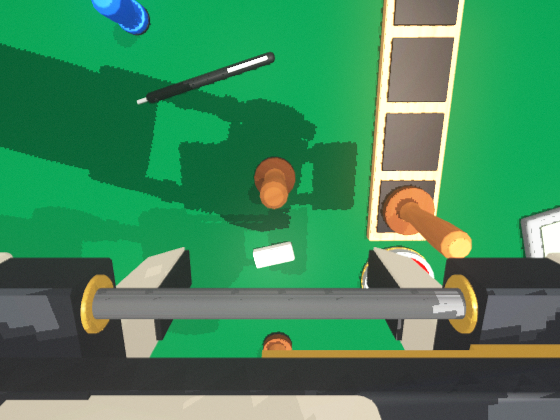

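XL now stands on pad_d with its foot centred at (409,211) on the pad. The L stamp's foot is near (275,178) and its top near (274,194).

```bash
python3 -c "
from h import *
st=arm.read_state()
for p,z in (((275,178),.013),((274,194),.093),((409,211),.029),((407,209),.016)): print(at('wrist',p,z,st))
go(.4865,-.1265,.057,-9.8)"
```

```text
[ 0.48628886 -0.1241483 ]
[ 0.48654631 -0.12312254]
[ 0.61658174 -0.1786008 ]
[ 0.61918029 -0.18052187]
dp [ 0.057  -0.0173  0.727 ] turn [0.0002 0.     0.    ] rows 2.91754981640074 0.004034831445057853
```

```bash
python3 -m handwheel '{"dp":[[0.063,-0.017,0.2],[0.063,-0.017,0.45],[0.063,-0.017,0.65],[0.063,-0.017,0.727],[0.063,-0.017,0.727],[0.063,-0.017,0.727],[0.063,-0.017,0.727],[0.063,-0.017,0.727]],"turn":[[0,0,0],[0,0,0],[0,0,0],[0,0,0],[0,0,0],[0,0,0],[0,0,0],[0,0,0]],"fingers":[0.6,0.6,0.5,0.5,0.3,0,0,0]}' 30;python3 -m handwheel '{"dp":[[0,0,0],[0,0,0],[0,0,0],[0,0,0],[0,0,-0.25],[0,0,-0.5],[0,0,-0.75],[0,0,-0.75]],"turn":[[0,0,0],[0,0,0],[0,0,0],[0,0,0],[0,0,0],[0,0,0],[0,0,0],[0,0,0]],"fingers":[0,0,0,0,0,0,0,0]}';python3 -c "
from h import *
go(.63,-.1103,.15,-9.8)"
```

```text
t: 9.65
tcp_pos: [0.4865, -0.1253, 0.0584]
tool_rot: [0.001, 0.765, 0.644, 0.001]
wrist_force: [0.3, -0.4, 0.4]
grip_width: 0.0325
finger_force: 0.0
t: 10.45
tcp_pos: [0.4887, -0.1261, 0.2138]
tool_rot: [0.006, 0.765, 0.644, 0.003]
wrist_force: [-0.1, -0.3, -0.6]
grip_width: 0.0235
finger_force: 30.0
dp [0.1991 0.6786 0.327 ] turn [0.0041 0.0009 0.    ] rows 3.1165124938962667 0.0875989662788264
```

```bash
python3 -m handwheel '{"dp":[[0.06,0.22,0],[0.12,0.45,0],[0.199,0.678,0.1],[0.199,0.678,0.3],[0.199,0.678,0.45],[0.199,0.678,0.45],[0.199,0.678,0.45],[0.199,0.678,0.45]],"turn":[[0,0,0],[0,0,0],[0,0,0],[0,0,0],[0,0,0],[0,0,0],[0,0,0],[0,0,0]],"fingers":[0,0,0,0,0,0,0,0]}';  python3 look.py w5; python3 -c "
from h import *
go(.6298,-.1112,.0737,-9.8)"
```

```text
t: 11.25
tcp_pos: [0.6269, -0.1092, 0.1192]
tool_rot: [0.001, 0.765, 0.644, 0.001]
wrist_force: [0.1, 0.6, -0.2]
grip_width: 0.0237
finger_force: 30.0
[ 0.6269 -0.1092  0.1192] 11.25
dp [-0.0073  0.0148  0.2289] turn [ 0.0013  0.0001 -0.0001] rows 0.9180097126098821 0.026523113357792637
```

View pics/w5.png

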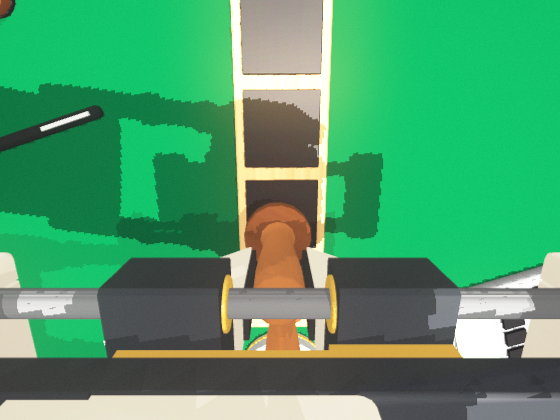

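The picture shows L over pad_c with the strip centre about 5 px right of the foot, which agrees with the computed +3 mm correction.

```bash
python3 -m handwheel '{"dp":[[-0.007,0.015,0.06],[-0.007,0.015,0.12],[-0.007,0.015,0.18],[-0.007,0.015,0.21],[-0.007,0.015,0.227],[-0.007,0.015,0.227],[-0.007,0.015,0.227],[-0.007,0.015,0.227]],"turn":[[0,0,0],[0,0,0],[0,0,0],[0,0,0],[0,0,0],[0,0,0],[0,0,0],[0,0,0]],"fingers":[0,0,0,0,0,0,0,0]}'; python3 -m handwheel '{"dp":[[0,0,0],[0,0,0],[0,0,0],[0,0,0],[0,0,0],[0,0,0],[0,0,-0.1],[0,0,-0.3]],"turn":[[0,0,0],[0,0,0],[0,0,0],[0,0,0],[0,0,0],[0,0,0],[0,0,0],[0,0,0]],"fingers":[0.5,0.5,0.5,0.5,0.5,0.5,0.5,0.5]}';python3 -c "
from h import *
go(.451,-.352,.20,-9.8)"
```

```text
t: 12.1
tcp_pos: [0.6275, -0.1104, 0.0737]
tool_rot: [-0.001, 0.765, 0.644, -0.001]
wrist_force: [-9.2, 0.6, 17.4]
grip_width: 0.023
finger_force: 30.0
t: 12.9
tcp_pos: [0.6266, -0.1101, 0.1289]
tool_rot: [-0.003, 0.765, 0.644, -0.002]
wrist_force: [0.3, -0.6, -0.1]
grip_width: 0.0459
finger_force: 0.0
dp [-1.3411 -0.6616 -0.3521] turn [-0.0024 -0.0003 -0.    ] rows 6.145406280031738 0.05092500620640566
```

```bash
python3 -m handwheel '{"dp":[[0,0,-0.2],[0,-0.15,-0.35],[-0.2,-0.3,-0.35],[-0.4,-0.45,-0.35],[-0.6,-0.55,-0.35],[-0.8,-0.66,-0.35],[-1,-0.66,-0.35]],"turn":[[0,0,0],[0,0,0],[0,0,0],[0,0,0],[0,0,0],[0,0,0],[0,0,0]],"fingers":[0.6,0.6,0.6,0.6,0.6,0.6,0.6]}'; python3 -m handwheel '{"dp":[[-0.2,0,0],[-0.35,0,0],[-0.35,0,0],[-0.35,0,0]],"turn":[[0,0,0],[0,0,0],[0,0,0],[0,0,0]],"fingers":[1,1,1,1]}'; python3 look.py w6 stamp_m_mid:.04;python3 -c "
from h import *
optics.read_camera('scene')
i=optics.camera_info('scene')
im=optics.read_camera('scene'); cv2.imwrite('pics/s2.png',cv2.resize(im[150:350,170:400,::-1],None,fx=3,fy=3,interpolation=cv2.INTER_CUBIC))"
```

```text
t: 13.6
tcp_pos: [0.4621, -0.2859, 0.2022]
tool_rot: [-0.0, 0.765, 0.644, -0.0]
wrist_force: [0.4, 1.1, 0.0]
grip_width: 0.0551
finger_force: 0.0
t: 14.0
tcp_pos: [0.4523, -0.3543, 0.2013]
tool_rot: [-0.0, 0.765, 0.644, 0.0]
wrist_force: [0.6, 0.7, -0.7]
grip_width: 0.0827
finger_force: 0.0
stamp_m_mid 0.93 [271.8, 177.8] [ 0.4488 -0.3344]
  box 0.84 [254.7, 155.5, 293.5, 200.4]
[ 0.4523 -0.3543  0.2013] 14.0
```

View pics/w6.png

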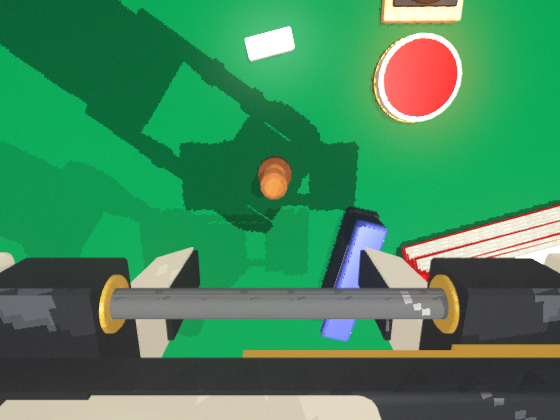

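View pics/s2.png

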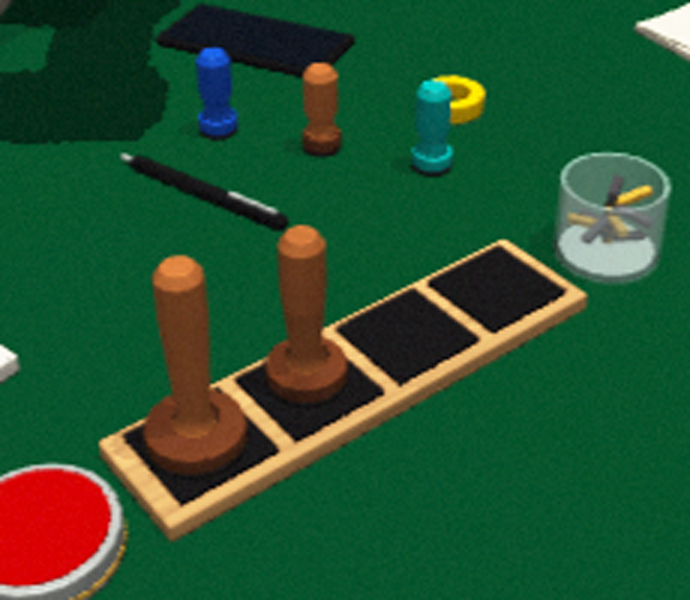

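XL and L stand on their pads, but both sit a few mm toward the robot side. I'll quantify that within each camera. M's foot is at (275,171) and its top at (273,184), with the blue stapler to its right.

```bash
python3 -c "
from h import *
o=np.array([170,150])
u=np.array([.17,.985]);v=np.array([.985,-.17])
for n,f,c in (('XL',(195,441),[(124,440),(230,392),(280,450),(187,502)]),('L',(306,380),[(238,378),(330,333),(385,388),(292,440)])):
  F=at('scene',np.array(f)/3+o,.016); C=np.array([at('scene',np.array(p)/3+o,.016) for p in c]); 
  print(n,F,C.mean(0),'across',(F-C.mean(0))@v,'along',(F-C.mean(0))@u, [np.linalg.norm(C[i]-C[i-1]).round(4) for i in range(4)])
K=optics.camera_info('scene');E=K['extrinsics']
def proj(p):
  q=K['K']@(E[:3,:3]@p+E[:3,3]); return (q[:2]/q[2]-o)*3
t=np.linspace(0,6.28,60)
im=cv2.imread('pics/s2.png')
im=optics.read_camera('top'); cv2.imwrite('pics/t2.png',cv2.resize(im[135:205,235:405,::-1],None,fx=4.7,fy=4.7,interpolation=cv2.INTER_CUBIC))
st=arm.read_state()
for p,z in (((275,171),.013),((273.5,184),.077)): print(at('wrist',p,z,st))
go(.449,-.337,.041,-9.8)
"
```

```text
XL [ 0.61581802 -0.18041892] [ 0.62166533 -0.17850103] across -0.005433554159709078 along -0.002883163957707828 [np.float64(0.0551), np.float64(0.0617), np.float64(0.0509), np.float64(0.0546)]
L [ 0.62596399 -0.11055166] [ 0.62997443 -0.11045018] across -0.003933034601160439 along -0.0007817354207496356 [np.float64(0.0555), np.float64(0.0609), np.float64(0.0538), np.float64(0.0608)]
[ 0.45262838 -0.33174337]
[ 0.45189281 -0.33278437]
dp [ 0.0767 -0.0337  0.8045] turn [ 0.0001 -0.      0.0005] rows 3.23547876137749 0.009712502923414983
```

View pics/t2.png

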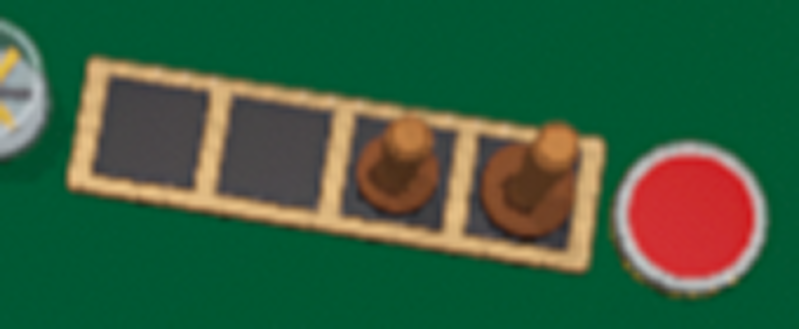

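```bash
python3 -m handwheel '{"dp":[[0.094,-0.022,0.15],[0.094,-0.022,0.35],[0.094,-0.022,0.55],[0.094,-0.022,0.7],[0.094,-0.022,0.8],[0.094,-0.022,0.804],[0.094,-0.022,0.804],[0.094,-0.022,0.804]],"turn":[[0,0,0],[0,0,0],[0,0,0],[0,0,0],[0,0,0],[0,0,0],[0,0,0],[0,0,0]],"fingers":[0.5,0.5,0.5,0.5,0.4,0.4,0.4,0]}' 30;python3 -m handwheel '{"dp":[[0,0,0],[0,0,0],[0,0,0],[0,0,0],[0,0,-0.2],[0,0,-0.45],[0,0,-0.7],[0,0,-0.9]],"turn":[[0,0,0],[0,0,0],[0,0,0],[0,0,0],[0,0,0],[0,0,0],[0,0,0],[0,0,0]],"fingers":[0,0,0,0,0,0,0,0]}';python3 -c "
from h import *
go(.6425,-.0442,.22,-9.8)"
```

```text
t: 15.1
tcp_pos: [0.4524, -0.3355, 0.0424]
tool_rot: [0.001, 0.765, 0.644, 0.0]
wrist_force: [-0.3, 0.8, 0.2]
grip_width: 0.0329
finger_force: 0.0
t: 15.9
tcp_pos: [0.4516, -0.3351, 0.2241]
tool_rot: [0.001, 0.765, 0.644, 0.0]
wrist_force: [0.8, -0.9, -0.1]
grip_width: 0.0233
finger_force: 30.0
dp [1.5958 0.6929 0.0198] turn [ 0.0007  0.0004 -0.    ] rows 6.959407055978647 0.016778598678005952
```

```bash
python3 -m handwheel '{"dp":[[0.2,0,0],[0.4,0,0],[0.6,0.1,0],[0.8,0.2,0],[1,0.3,0],[1,0.4,0],[1,0.4,0]],"turn":[[0,0,0],[0,0,0],[0,0,0],[0,0,0],[0,0,0],[0,0,0],[0,0,0]],"fingers":[0,0,0,0,0,0,0]}' >/dev/null; python3 -m handwheel '{"dp":[[0.2,0.1,0],[0.4,0.2,0],[0.59,0.29,0.1],[0.59,0.29,0.3],[0.59,0.29,0.5],[0.59,0.29,0.65],[0.59,0.29,0.65],[0.59,0.29,0.65]],"turn":[[0,0,0],[0,0,0],[0,0,0],[0,0,0],[0,0,0],[0,0,0],[0,0,0],[0,0,0]],"fingers":[0,0,0,0,0,0,0,0]}';  python3 look.py w7; python3 -c "
from h import *
go(.6430,-.0442,.0585,-9.8)"
```

```text
t: 17.4
tcp_pos: [0.6414, -0.0459, 0.0915]
tool_rot: [-0.0, 0.765, 0.644, -0.0]
wrist_force: [0.9, 0.0, -0.8]
grip_width: 0.0234
finger_force: 30.0
[ 0.6414 -0.0459  0.0915] 17.4
dp [0.0091 0.0013 0.172 ] turn [ 0.0008  0.     -0.0003] rows 0.689063397850704 0.01865166278519999
```

View pics/w7.png

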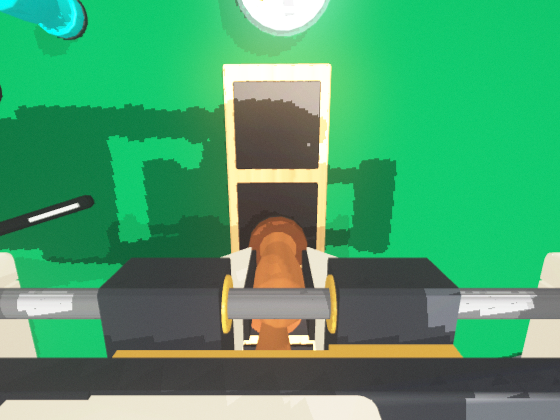

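The strip centre is at col 279 and the M foot is centred at col 278, so it's aligned across the rack. Lowering and releasing.

```bash
python3 -m handwheel '{"dp":[[0.009,0.004,0.05],[0.009,0.004,0.1],[0.009,0.004,0.14],[0.009,0.004,0.155],[0.009,0.004,0.162],[0.009,0.004,0.162],[0.009,0.004,0.162],[0.009,0.004,0.162]],"turn":[[0,0,0],[0,0,0],[0,0,0],[0,0,0],[0,0,0],[0,0,0],[0,0,0],[0,0,0]],"fingers":[0,0,0,0,0,0,0,0]}'
```

```text
t: 18.25
tcp_pos: [0.6429, -0.0435, 0.0587]
tool_rot: [0.0, 0.765, 0.644, 0.0]
wrist_force: [-1.0, 0.0, -0.9]
grip_width: 0.0232
finger_force: 30.0
```

```bash
python3 -m handwheel '{"dp":[[0,0,0.007],[0,0,0.007],[0,0,0.007],[0,0,0.007],[0,0,0.007],[0,0,0.007],[0,0,0.007],[0,0,0.007]],"turn":[[0,0,0],[0,0,0],[0,0,0],[0,0,0],[0,0,0],[0,0,0],[0,0,0],[0,0,0]],"fingers":[0,0,0.5,0.5,0.5,0.5,0.5,0.5]}';python3 -m handwheel '{"dp":[[0,0,-0.1],[0,0,-0.3],[0,0,-0.5],[0,0,-0.7],[0,0,-0.7]],"turn":[[0,0,0],[0,0,0],[0,0,0],[0,0,0],[0,0,0]],"fingers":[0.5,0.5,0.5,0.5,0.5]}';python3 -c "
from h import *
go(.453,.066,.20,-9.8)"
```

```text
t: 19.05
tcp_pos: [0.6427, -0.0434, 0.057]
tool_rot: [-0.0, 0.765, 0.644, -0.0]
wrist_force: [-0.4, 0.2, -1.5]
grip_width: 0.0459
finger_force: 0.0
t: 19.55
tcp_pos: [0.6456, -0.0439, 0.2041]
tool_rot: [0.005, 0.765, 0.644, 0.004]
wrist_force: [1.1, -0.0, 0.2]
grip_width: 0.0454
finger_force: 0.0
dp [ 0.3778 -1.0425  0.0076] turn [0.0039 0.     0.    ] rows 4.4355260577103905 0.08093674214067796
```

```bash
python3 -m handwheel '{"dp":[[0.1,-0.2,0],[0.2,-0.45,0],[0.3,-0.7,0],[0.37,-0.9,0],[0.37,-1,0],[0.37,-1,0],[0.37,-1,0]],"turn":[[0,0,0],[0,0,0],[0,0,0],[0,0,0],[0,0,0],[0,0,0],[0,0,0]],"fingers":[1,1,1,1,1,1,1]}'; python3 look.py w8 stamp_s_mid:.032; python3 - <<'E'
from h import *
st=arm.read_state()
for d in optics.silhouettes('stamp_s_mid','wrist'):
    b=d['box']; c=((b[0]+b[2])/2,(b[1]+b[3])/2); print(d['confidence'],b,at('wrist',c,.032,st))
E
```

```text
t: 20.25
tcp_pos: [0.4589, 0.0634, 0.1973]
tool_rot: [0.001, 0.765, 0.644, 0.001]
wrist_force: [0.9, -0.5, -0.8]
grip_width: 0.0912
finger_force: 0.0
stamp_s_mid 0.89 [338.0, 132.2] [0.5242 0.1144]
stamp_s_mid 0.86 [204.5, 222.7] [0.3802 0.049 ]
stamp_s_mid 0.82 [267.5, 179.7] [0.4509 0.0814]
  box 0.81 [184.5, 201.9, 222.6, 241.7]
  box 0.71 [320.2, 116.4, 356.5, 145.4]
  box 0.67 [255.8, 156.6, 285.3, 196.7]
[0.4589 0.0634 0.1973] 20.25
0.81 [184.5, 201.9, 222.6, 241.7] [0.37987585 0.04978585]
0.71 [320.2, 116.4, 356.5, 145.4] [0.52503379 0.11506635]
0.67 [255.8, 156.6, 285.3, 196.7] [0.45477938 0.08344468]
```

View pics/w8.png

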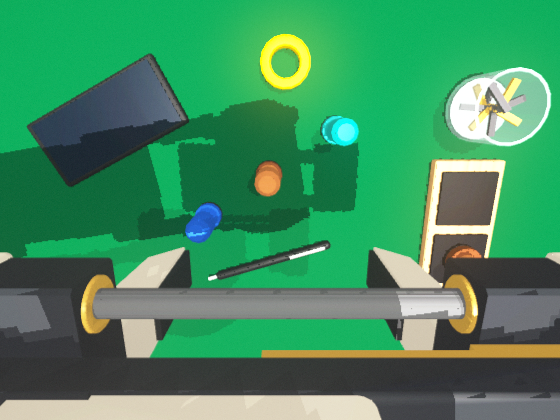

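The brown S stamp is at (268,179), with its top near (267,183) and its foot near (269,174). The blue and turquoise decoys are about 75 mm away on either side, clear of fingers half open.

```bash
python3 -c "
from h import *
st=arm.read_state()
for p,z in (((268.5,174),.013),((267,183),.061)): print(at('wrist',p,z,st))
go(.453,.081,.0255,-9.8)
"
```

```text
[0.45187373 0.08341134]
[0.45198469 0.08329843]
dp [ 0.0833 -0.0458  0.8564] turn [-0.     -0.     -0.0003] rows 3.446753733917733 0.005803737376016567
```

```bash
python3 -m handwheel '{"dp":[[0.086,-0.051,0.15],[0.086,-0.051,0.35],[0.086,-0.051,0.55],[0.086,-0.051,0.7],[0.086,-0.051,0.82],[0.086,-0.051,0.857],[0.086,-0.051,0.857],[0.086,-0.051,0.857]],"turn":[[0,0,0],[0,0,0],[0,0,0],[0,0,0],[0,0,0],[0,0,0],[0,0,0],[0,0,0]],"fingers":[0.5,0.5,0.5,0.5,0.45,0.4,0.4,0]}' 30;python3 -m handwheel '{"dp":[[0,0,0],[0,0,0],[0,0,0],[0,0,0],[0,0,0],[0,0,-0.2],[0,0,-0.45],[0,0,-0.7]],"turn":[[0,0,0],[0,0,0],[0,0,0],[0,0,0],[0,0,0],[0,0,0],[0,0,0],[0,0,0]],"fingers":[0,0,0,0,0,0,0,0]}';python3 -c "
from h import *
go(.6542,.0227,.1,-9.8)"
```

```text
t: 21.25
tcp_pos: [0.452, 0.0821, 0.0264]
tool_rot: [0.0, 0.765, 0.644, 0.001]
wrist_force: [0.7, -0.7, 0.6]
grip_width: 0.0332
finger_force: 0.0
t: 22.05
tcp_pos: [0.4503, 0.0822, 0.1673]
tool_rot: [-0.0, 0.765, 0.644, -0.0]
wrist_force: [1.3, -1.0, -0.5]
grip_width: 0.0233
finger_force: 30.0
dp [-0.1196  1.0555  0.3353] turn [-0.0004  0.     -0.    ] rows 4.455787420240442 0.00863578676087382
```

```bash
python3 -m handwheel '{"dp":[[-0.02,0.2,0],[-0.05,0.45,0],[-0.08,0.7,0],[-0.12,0.9,0],[-0.12,1,0.1],[-0.12,1,0.3],[-0.12,1,0.335],[-0.12,1,0.335]],"turn":[[0,0,0],[0,0,0],[0,0,0],[0,0,0],[0,0,0],[0,0,0],[0,0,0],[0,0,0]],"fingers":[0,0,0,0,0,0,0,0]}';  python3 -c "
from h import *
go(.6542,.0227,.0422,-9.8)"
```

```text
t: 22.85
tcp_pos: [0.6427, 0.0247, 0.0974]
tool_rot: [-0.002, 0.765, 0.644, -0.001]
wrist_force: [0.3, 0.4, -0.5]
grip_width: 0.0232
finger_force: 30.0
dp [-1.000e-04  5.970e-02  2.759e-01] turn [-0.0013  0.0001  0.    ] rows 1.1290912357876006 0.028057270345109058
```

```bash
python3 -m handwheel '{"dp":[[0,0.058,0],[0,0.058,0.1],[0,0.058,0.18],[0,0.058,0.23],[0,0.058,0.26],[0,0.058,0.27],[0,0.058,0.27],[0,0.058,0.27]],"turn":[[0,0,0],[0,0,0],[0,0,0],[0,0,0],[0,0,0],[0,0,0],[0,0,0],[0,0,0]],"fingers":[0,0,0,0,0,0,0,0]}'
```

```text
t: 23.65
tcp_pos: [0.656, 0.0225, 0.0457]
tool_rot: [0.0, 0.765, 0.644, 0.001]
wrist_force: [0.8, 0.1, -0.6]
grip_width: 0.0232
finger_force: 30.0
```

```bash
python3 -m handwheel '{"dp":[[0,-0.006,0],[0,-0.006,0],[0,-0.006,0]],"turn":[[0,0,0],[0,0,0],[0,0,0]],"fingers":[0,0,0]}'; python3 -c "
from h import *
go(.6535,.0222,.0414,-9.8)"
```

```text
t: 23.95
tcp_pos: [0.6544, 0.0227, 0.045]
tool_rot: [0.0, 0.765, 0.644, 0.0]
wrist_force: [0.4, -0.4, -0.6]
grip_width: 0.023
finger_force: 30.0
dp [-0.0034 -0.0039  0.0178] turn [ 0.0001 -0.     -0.    ] rows 0.07406374879758472 0.002365771248385049
```

Lower 3.6 mm, release, rise, then move toward the robot side to look at the rack.

```bash
python3 -m handwheel '{"dp":[[-0.002,-0.003,0.01],[-0.002,-0.003,0.018],[-0.002,-0.003,0.018],[-0.002,-0.003,0.018],[-0.002,-0.003,0.018],[-0.002,-0.003,0.018],[-0.002,-0.003,0.018],[-0.002,-0.003,0.018]],"turn":[[0,0,0],[0,0,0],[0,0,0],[0,0,0],[0,0,0],[0,0,0],[0,0,0],[0,0,0]],"fingers":[0,0,0,0.5,0.5,0.5,0.5,0.5]}';python3 -m handwheel '{"dp":[[0,0,0],[0,0,-0.1],[0,0,-0.3],[0,0,-0.55],[0,0,-0.8],[0,0,-0.95],[0,0,-0.95],[0,0,-0.95]],"turn":[[0,0,0],[0,0,0],[0,0,0],[0,0,0],[0,0,0],[0,0,0],[0,0,0],[0,0,0]],"fingers":[0.5,0.5,0.5,0.5,0.5,0.5,0.5,0.5]}';python3 -c "
from h import *
go(.60,-.16,.27,-9.8)"
```

```text
t: 24.75
tcp_pos: [0.6536, 0.0224, 0.0408]
tool_rot: [-0.0, 0.765, 0.644, -0.0]
wrist_force: [0.5, 0.2, 0.3]
grip_width: 0.0457
finger_force: 0.0
t: 25.55
tcp_pos: [0.6536, 0.0224, 0.2314]
tool_rot: [0.0, 0.765, 0.644, 0.0]
wrist_force: [0.1, -0.2, -0.4]
grip_width: 0.0461
finger_force: 0.0
dp [-0.9444 -0.1087 -0.1934] turn [ 0.0003 -0.     -0.    ] rows 3.880431196821401 0.005740624950703752
```

```bash
python3 -m handwheel '{"dp":[[-0.2,0.15,-0.19],[-0.45,0.15,-0.19],[-0.7,0.15,-0.19],[-0.95,0.15,-0.19],[-0.95,0.15,-0.19],[-0.95,0.15,-0.19],[-0.95,0.15,-0.19]],"turn":[[0,0,0],[0,0,0],[0,0,0],[0,0,0],[0,0,0],[0,0,0],[0,0,0]],"fingers":[1,1,1,1,1,1,1]}';python3 - <<'E'
from h import *
st=arm.read_state(); im=optics.read_camera('wrist'); print(st['tcp_pos'])
big=cv2.resize(im[20:290,200:400,::-1],None,fx=2.2,fy=2.2,interpolation=cv2.INTER_CUBIC)
# overlay the expected foot underside circle on each pad centre, and pad outline
i=optics.camera_info('wrist');M=i['mount'];K=i['K'];A=rot(st['tool_rot'])
def proj(P):
    q=(P-st['tcp_pos'])@A; q=(np.c_[q,np.ones(len(q))]@np.linalg.inv(M).T)[:,:3]@K.T
    return (q[:,:2]/q[:,2:]-[200,20])*2.2
u=np.array([.17,.985,0]);v=np.array([.985,-.17,0]);d=np.array([.618,-.1792,.016]);t=np.linspace(0,6.283,80)
for k,r in enumerate((.026,.022,.018,.014)):
    c=d+u*.068*k
    sq=c+.029*np.array([u+v,u-v,-u-v,v-u]); ci=c+r*(np.outer(np.cos(t),u)+np.outer(np.sin(t),v))
    cv2.polylines(big,[proj(sq).round().astype(int)],True,(0,255,255),1); cv2.polylines(big,[proj(ci).round().astype(int)],True,(255,0,255),1)
cv2.imwrite('pics/w9.png',big)
E
```

```text
t: 26.25
tcp_pos: [0.6507, -0.1687, 0.2677]
tool_rot: [-0.001, 0.765, 0.644, -0.0]
wrist_force: [-0.5, -0.1, 0.3]
grip_width: 0.0909
finger_force: 0.0
[ 0.65074405 -0.16872461  0.26766302]
```

View pics/w9.png

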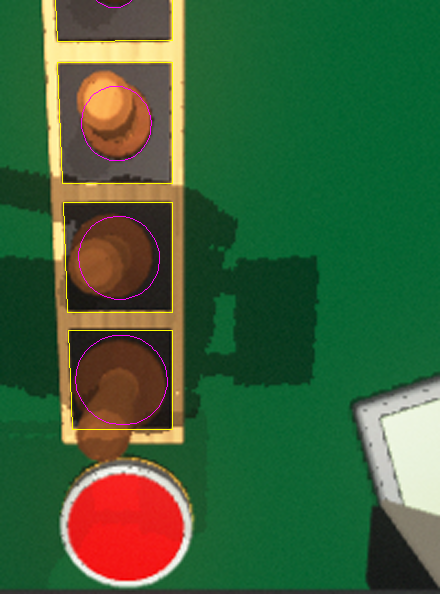

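The overlay shows that the projected pad outlines fit the real pads within about 1 px. M matches its circle, L sits about 2–3 mm to the robot side, and XL is in shadow. I'll fit the stamp positions numerically, since the picture budget is used up.

```bash
cat > fit.py <<'E'
from h import *
from scipy.optimize import minimize
u=np.array([.17,.985]);v=np.array([.985,-.17]);d0=np.array([.618,-.1792])
t=np.linspace(0,6.283,40)
def P(cam,st):
    i=optics.camera_info(cam)
    if cam=='wrist':
        M=i['mount'];A=rot(st['tool_rot']); T=np.eye(4);T[:3,:3]=A;T[:3,3]=st['tcp_pos'];E=np.linalg.inv(T@M)
    else: E=i['extrinsics']
    def f(p):
        q=(p@E[:3,:3].T+E[:3,3])@i['K'].T; return q[:,:2]/q[:,2:]
    return f
def disc(f,xy,r,z): return f(np.c_[xy[0]+r*np.cos(t),xy[1]+r*np.sin(t),0*t+z])
def render(f,xy,r,H,S=4):
    m=np.zeros((420*S,560*S),np.uint8)
    prof=[(r,.0,r,.013),(.0085,.013,.0085,.02),(.0085,.02,.012,H-.032),(.012,H-.032,.012,H-.006),(.012,H-.006,.008,H)]
    for a,za,b,zb in prof:
        h=cv2.convexHull(np.vstack([disc(f,xy,a,.016+za),disc(f,xy,b,.016+zb)]).astype(np.float32))
        cv2.fillPoly(m,[((h+.5)*S-.5).round().astype(int)],1)
    return cv2.resize(m.astype(np.float32),(560,420),interpolation=cv2.INTER_AREA)
for cam in ('wrist','scene','top'):
    st=arm.read_state(); im=optics.read_camera(cam).astype(float); f=P(cam,st)
    R_,G,B=im[...,0],im[...,1],im[...,2]
    brown=((R_>1.35*G)&(G>1.1*B)&(R_>25)&~((R_>150)&(G<60))).astype(np.uint8)
    for n,k,r,H in (('xl',0,.026,.112),('l',1,.022,.096),('m',2,.018,.08),('s',3,.014,.064)):
        c=d0+.068*k*u; pr=f(np.array([[*c,.016]]))[0]
        net=[x for x in optics.silhouettes(f'stamp_{n}_mid',cam)]
        ref=render(f,c,r,H)
        def iou(m,g): return np.minimum(m,g).sum()/np.maximum(m,g).sum()
        out=[]
        near=cv2.dilate((ref>0).astype(np.uint8),np.ones((13,13)))
        cands=[('net',x['mask'].astype(float)) for x in net if iou(x['mask'],ref)>.3][:1]+[('brown',(brown*near).astype(float))]
        for nm,g in cands:
            if g.sum()<20: continue
            s=minimize(lambda o:-iou(render(f,c+o[0]*1e-3*v+o[1]*1e-3*u,r,H),g),[0,0],method='Nelder-Mead',options=dict(initial_simplex=[[-4,-4],[4,-3],[0,5]],xatol=.2))
            out.append((nm,'across',s.x[0].round(1),'along',s.x[1].round(1),'iou',round(-s.fun,2)))
        print(cam,n,out)
E
python3 fit.py
```

```text
wrist xl [('net', 'across', np.float64(-1.1), 'along', np.float64(-0.5), 'iou', np.float64(0.97)), ('brown', 'across', np.float64(-0.9), 'along', np.float64(-1.2), 'iou', np.float64(0.89))]
wrist l [('net', 'across', np.float64(-3.7), 'along', np.float64(2.1), 'iou', np.float64(0.94)), ('brown', 'across', np.float64(-3.5), 'along', np.float64(1.6), 'iou', np.float64(0.92))]
wrist m [('net', 'across', np.float64(0.6), 'along', np.float64(1.1), 'iou', np.float64(0.96)), ('brown', 'across', np.float64(0.6), 'along', np.float64(1.1), 'iou', np.float64(0.96))]
wrist s [('net', 'across', np.float64(0.6), 'along', np.float64(1.3), 'iou', np.float64(0.96)), ('brown', 'across', np.float64(0.5), 'along', np.float64(1.9), 'iou', np.float64(0.96))]
scene xl [('net', 'across', np.float64(-2.2), 'along', np.float64(-1.3), 'iou', np.float64(0.96)), ('brown', 'across', np.float64(-5.0), 'along', np.float64(0.4), 'iou', np.float64(0.82))]
scene l [('net', 'across', np.float64(-6.0), 'along', np.float64(0.7), 'iou', np.float64(0.92)), ('brown', 'across', np.float64(-8.1), 'along', np.float64(3.6), 'iou', np.float64(0.79))]
scene m [('net', 'across', np.float64(-1.6), 'along', np.float64(1.1), 'iou', np.float64(0.92)), ('brown', 'across', np.float64(-3.6), 'along', np.float64(4.0), 'iou', np.float64(0.86))]
scene s [('net', 'across', np.float64(-1.7), 'along', np.float64(1.3), 'iou', np.float64(0.95)), ('brown', 'across', np.float64(-3.2), 'along', np.float64(3.7), 'iou', np.float64(0.86))]
top xl []
top l []
top m [('net', 'across', np.float64(-0.2), 'along', np.float64(-1.1), 'iou', np.float64(0.82)), ('brown', 'across', np.float64(-0.1), 'along', np.float64(-0.5), 'iou', np.float64(0.91))]
top s [('net', 'across', np.float64(-1.1), 'along', np.float64(-0.4), 'iou', np.float64(0.91)), ('brown', 'across', np.float64(0.0), 'along', np.float64(-0.2), 'iou', np.float64(0.91))]
```

The fits agree: XL, M and S are within about 1–2 mm of centre, but L is 3.6 mm off across the rack and 2 mm along it. I'll regrip L and centre it.

```bash
python3 -c "
from h import *
go(.6264,-.1100,.16,-9.8)"
```

```text
dp [ 0.2746 -0.1717  0.5457] turn [ 0. -0. -0.] rows 2.5381722583208983 0.0012578568359523303
```

```bash
python3 -m handwheel '{"dp":[[0.14,-0.09,0.05],[0.275,-0.172,0.2],[0.275,-0.172,0.4],[0.275,-0.172,0.545],[0.275,-0.172,0.545],[0.275,-0.172,0.545],[0.275,-0.172,0.545]],"turn":[[0,0,0],[0,0,0],[0,0,0],[0,0,0],[0,0,0],[0,0,0],[0,0,0]],"fingers":[0.5,0.5,0.5,0.5,0.5,0.5,0.5]}'; python3 -c "
from h import *
go(.6264,-.1100,.0745,-9.8)"
```

```text
t: 27.75
tcp_pos: [0.6276, -0.1104, 0.1624]
tool_rot: [0.002, 0.765, 0.644, 0.001]
wrist_force: [0.1, 0.3, 0.6]
grip_width: 0.0465
finger_force: 0.0
dp [ 0.0012 -0.0079  0.4393] turn [ 0.0012  0.0001 -0.0001] rows 1.7573191135333048 0.025764778625139408
```

```bash
python3 -m handwheel '{"dp":[[0,-0.004,0.15],[0,-0.004,0.3],[0,-0.004,0.4],[0,-0.004,0.43],[0,-0.004,0.43],[0,-0.004,0.43],[0,-0.004,0.43],[0,-0.004,0.43]],"turn":[[0,0,0],[0,0,0],[0,0,0],[0,0,0],[0,0,0],[0,0,0],[0,0,0],[0,0,0]],"fingers":[0.4,0.4,0.4,0.4,0.4,0.4,0,0]}' 20; python3 -m handwheel '{"dp":[[0,0,0],[0,0,0],[0,0,0],[0,0,0],[0,0,0]],"turn":[[0,0,0],[0,0,0],[0,0,0],[0,0,0],[0,0,0]],"fingers":[0,0,0,0,0]}'
```

```text
t: 28.55
tcp_pos: [0.6262, -0.1099, 0.0754]
tool_rot: [0.001, 0.765, 0.644, 0.001]
wrist_force: [0.1, 0.3, 0.0]
grip_width: 0.0252
finger_force: 0.0
t: 29.05
tcp_pos: [0.6264, -0.1099, 0.0752]
tool_rot: [0.001, 0.765, 0.644, 0.001]
wrist_force: [0.9, -0.1, 6.2]
grip_width: 0.0235
finger_force: 20.0
```

```bash
python3 -m handwheel '{"dp":[[0,0,-0.03],[0,0,-0.03],[-0.009,0.019,-0.03],[-0.009,0.019,-0.03],[-0.009,0.019,-0.03],[-0.009,0.019,-0.03],[-0.009,0.019,-0.03],[-0.009,0.019,-0.03]],"turn":[[0,0,0],[0,0,0],[0,0,0],[0,0,0],[0,0,0],[0,0,0],[0,0,0],[0,0,0]],"fingers":[0,0,0,0,0,0,0,0]}'; python3 -c "
from h import *
go(.6297,-.1121,.0755,-9.8)"
```

```text
t: 29.85
tcp_pos: [0.6289, -0.1121, 0.08]
tool_rot: [-0.0, 0.765, 0.644, -0.0]
wrist_force: [-0.4, -0.9, -0.3]
grip_width: 0.0234
finger_force: 20.0
dp [0.0005 0.0039 0.0227] turn [-0.0001 -0.      0.    ] rows 0.09222356712853155 0.0015083916508147328
```

```bash
python3 -m handwheel '{"dp":[[0,0.004,0],[0,0.004,0.01],[0,0.004,0.018],[0,0.004,0.023],[0,0.004,0.023],[0,0.004,0.023],[0,0.004,0.023]],"turn":[[0,0,0],[0,0,0],[0,0,0],[0,0,0],[0,0,0],[0,0,0],[0,0,0]],"fingers":[0,0,0,0,0,0,0]}'; python3 -m handwheel '{"dp":[[0,0,0],[0,0,0],[0,0,0],[0,0,0],[0,0,0],[0,0,-0.1],[0,0,-0.3],[0,0,-0.55]],"turn":[[0,0,0],[0,0,0],[0,0,0],[0,0,0],[0,0,0],[0,0,0],[0,0,0],[0,0,0]],"fingers":[0.5,0.5,0.5,0.5,0.5,0.5,0.5,0.5]}'; python3 -m handwheel '{"dp":[[0,0,-0.2],[-0.2,0.1,-0.45],[-0.3,0.1,-0.45],[-0.3,0.1,-0.45],[-0.3,0.1,-0.45],[-0.3,0.1,-0.45],[-0.3,0.1,-0.45]],"turn":[[0,0,0],[0,0,0],[0,0,0],[0,0,0],[0,0,0],[0,0,0],[0,0,0]],"fingers":[1,1,1,1,1,1,1]}'; python3 fit.py | grep -v top; python3 - <<'E'
from h import *
optics.read_camera('scene'); 
for l in ('ink_tin','clip_jar'): print(l,[at('scene',d['position'],0).round(3) for d in optics.spot_point(l,'scene')[:1]])
E
```

```text
t: 30.55
tcp_pos: [0.6297, -0.1123, 0.0755]
tool_rot: [-0.0, 0.765, 0.644, 0.0]
wrist_force: [0.1, 0.5, -0.9]
grip_width: 0.0235
finger_force: 20.0
t: 31.35
tcp_pos: [0.6285, -0.1119, 0.1846]
tool_rot: [-0.002, 0.765, 0.644, -0.001]
wrist_force: [1.2, -0.4, 0.2]
grip_width: 0.0457
finger_force: 0.0
t: 32.05
tcp_pos: [0.639, -0.1736, 0.2745]
tool_rot: [-0.001, 0.765, 0.645, -0.0]
wrist_force: [-0.6, 0.4, 0.2]
grip_width: 0.0912
finger_force: 0.0
wrist xl [('net', 'across', np.float64(-1.0), 'along', np.float64(-0.1), 'iou', np.float64(0.97)), ('brown', 'across', np.float64(-0.7), 'along', np.float64(-1.1), 'iou', np.float64(0.88))]
wrist l [('net', 'across', np.float64(0.2), 'along', np.float64(0.2), 'iou', np.float64(0.94)), ('brown', 'across', np.float64(0.1), 'along', np.float64(0.0), 'iou', np.float64(0.93))]
wrist m [('net', 'across', np.float64(0.6), 'along', np.float64(1.3), 'iou', np.float64(0.96)), ('brown', 'across', np.float64(0.6), 'along', np.float64(1.2), 'iou', np.float64(0.96))]
wrist s [('net', 'across', np.float64(1.0), 'along', np.float64(1.5), 'iou', np.float64(0.9
[... 210 characters left out ...]
', np.float64(-5.1), 'along', np.float64(0.5), 'iou', np.float64(0.8))]
scene l [('net', 'across', np.float64(-1.0), 'along', np.float64(-0.9), 'iou', np.float64(0.96)), ('brown', 'across', np.float64(-3.2), 'along', np.float64(1.6), 'iou', np.float64(0.81))]
scene m [('net', 'across', np.float64(-1.9), 'along', np.float64(1.2), 'iou', np.float64(0.94)), ('brown', 'across', np.float64(-2.5), 'along', np.float64(3.5), 'iou', np.float64(0.87))]
scene s [('net', 'across', np.float64(-1.7), 'along', np.float64(1.2), 'iou', np.float64(0.94)), ('brown', 'across', np.float64(-2.6), 'along', np.float64(3.0), 'iou', np.float64(0.87))]
ink_tin [array([ 0.601, -0.27 ])]
clip_jar [array([0.677, 0.099])]
```

All four stamps are centred within about 1.5 mm, the tin and jar haven't moved, and the arm is clear.

```bash
python3 -c "
from plant import arm
print(arm.close_job())"
```

```text
the job is handed in; nothing more can be done
None
```

The job is handed in after about 32 s of the 93 s allowed: the four stamps stand upright on their own pads, biggest by the ink tin down to smallest by the clip jar, each within about 2 mm of centre by the wrist camera, with the tin and jar within a few mm of where they started.

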